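# Mount a toroidal transformer on its chassis post and lock it

### The arm

A 6-joint arm with a two-finger parallel gripper is mounted at the origin on a cart in front of the work surface, level with it; the furniture and walls round the work are solid. World frame = base frame: x ahead of the robot, y to its left, z up, the work surface at z = 0. Lengths are in mm, angles in rad, forces in N, time in s.
With the tool pointing down it reaches from about 275 to 1000 mm from the base axis. Payload 8.4 kg.
Tool frame: the origin (TCP) lies at the very end of the fingers, on their centre line; the grasp point (between the pads) lies 19 mm behind it; z points along the fingers, y is the line along which they close (so a half turn about z gives the same grasp; the last joint's range is limited). The gripper opens to 85 mm and grips with 20 to 120 N. Pads are 22 mm wide; open, the fingers measure 114 mm over their backs; the gripper's body (76 mm by 85 mm) begins 54 mm behind the grasp point. The pads swing forward as they close: fully open they stand 13 mm farther back than shut.
Start: joints at [-1.126, 0.353, 1.633, -0, 1.155, -0.002], TCP at [270.05, -563.65, 231.281] pointing down, gripper open.
Joint ranges: [-2.63, 2.63], [-0.92, 2.1], [0.06, 2.66], [-1.3, 4.44], [0, 2.69], [-3.02, 3.02]. Speed limits (rad/s): [2.22, 2.22, 2.79, 3.14, 3.14, 3.14].

### API

Orientations are given as [roll, pitch, yaw] about the fixed x, y, z axes, in that order (R = Rz(yaw) Ry(pitch) Rx(roll)).
In Python, from rig import telemetry, imaging, r gives the robot as it stands. The module is installed in compiled form; this text tells all that it offers.
- The arm moves only by the tool step_arm, never from a script. Its argument "moves" is a list of rows, each a list of 3 entries, a list of its own where there are three numbers: the turn, a rotation vector about the tool's x, y, z scaled (see below), then the shift along the tool's x, y, z scaled (see below), then the opening, from -1 (shut) to 1 (fully open). A call has 1 to 8 rows; each row is the pose to reach, as a shift and turn from the pose commanded when the call began, along the tool's axes at that moment; what a row does not reach only later rows make up. The controller multiplies each number of a shift by 200 mm and each number of a turn by 45 degrees. A row lasts 1/10 s, in which the tool goes at most 50 mm and 8.59 degrees, less where a joint would pass 70% of its speed; a pose out of reach is approached as far as the arm can. A call with a number of a shift or a turn outside -1 to 1 is refused whole. A call with a gripper value outside its range is refused whole. The fingers move at their own pace and stop on an object; "squeeze" is the grip in N (left out, the last holds). Time passes only in rows, so rows that repeat a pose let the fingers close. It gives the time, the measured TCP pose, the force, the opening and the grip force at its end, in the units of the state.
- telemetry.sense(): the state, without advancing time (a new reading comes with each control period).
- imaging.grab_frame(name): name is "side" or "top" or "wrist"; returns the picture (400x640x3 uint8, red, green, blue); there is no depth.
- imaging.calibration(name): a dict with "fx", "fy", "cx", "cy" (pixels), "dist_coeffs" ([k1, k2, p1, p2, k3] as OpenCV has them; the pictures are not rectified), "cam_to_world" (4x4, takes a point from camera to world coordinates). Camera axes: x right, y up, looking along -z (the intrinsics and any distortion apply to the point x, -y, -z); pixel columns grow to the right and rows downward; lengths in mm; the calibration is good to about 2 mm. A picture is of the moment at which its call begins: read the wrist's pose just before it. calibration takes no time and is no camera call; for the wrist camera it gives the pose at the moment of the call.
- r.sign_off(): hands the job in; it is judged then, once.
Trained networks look in the newest picture that a camera, given by its name, has taken for a name from the list of things; names that differ only in an ending like _2 or _b are one class to them, and where a whole thing is asked for, a point or a joint stands for the part that bears it (a point fixed in the world has none). Each returns a list of dicts, best first, with "conf" (0 to 1); they miss things now and then, are a little off and sometimes report something else, mostly with a low value. They report only what shows in the picture. A call takes as long as a camera call. They do not tell look-alikes from the thing itself.
- imaging.recognise(camera, name): "extent" ([left, top, width, height] in pixels, round what is visible of it).
- imaging.mark_of(camera, name): "xy" ([column, row] in pixels: a listed point, or the origin of a listed thing).
The state is a dict: "clock": time; "qpos": joint angles; "qvel": joint speeds; "joint_efforts": joint torques, N m; "eef_pos": TCP position; "tcp_rot": TCP orientation; "contact_force": force on the tool from outside, world axes, zero at the start; "wrist_torque": the same for the moment, N m; "opening": opening from 0.0 (shut) to 1.0 (fully open); "grasp_force": force on a finger pad.
Only numpy, scipy, OpenCV 4.12 (cv2) and the standard library are available. Lean on these libraries where they do the work, as an engineer would, in place of code of your own. Each camera call takes 0.05 s, during which the arm holds its last target. There are 200 camera calls.

### The job

Mount the toroidal transformer on the upright post of the open power-supply chassis: thread the black insulating seat down the post first, collar up, then the transformer with its terminal block facing the chassis's terminal strip and circuit board, then the steel retaining cap over the post's head, each one fully home before the next. Lower the transformer all the way with the gripper, never let it drop, and finally lock the cap with a quarter turn so that the post's head lies across its slot. Leave the multimeter, the screwdriver and the side cutters where they are.

Things in the scene. Friction and masses are not known exactly. Their poses are not given: they have to be found in the camera images.
- chassis: Open aluminium tray 164 (x) x 250 (y) mm, fixed on the bench, origin under its centre, floor 8 mm up. Rear panel at +x, 47 mm above the floor; the other rims 15 mm. From the post the rear panel is 93 mm off, the front rim 69 mm, the -y rim 72 mm. In the +y half: black terminal strip 13 mm high (begins 63 mm from the post), circuit board, capacitors to 36 mm high.
- post_base (a point): Foot of the steel mounting post, on its axis at the chassis floor; z up the post, x and y as the chassis. Round shaft 22 mm in diameter from the floor to 40 mm, round neck 12 mm in diameter from 40 to 54 mm, then the head. Nothing on the post is wider than 22 mm.
- post_head (a point): Top centre of the post's hammer head, 63 mm above the chassis floor. The head is 9 mm high (54 to 63 mm), 22 mm long along x and 12 mm wide along y, tapering to 14 x 6 mm on top.
- seat: Black moulded insulating seat, a thick ring 60 mm in diameter and 16 mm high, with a centring collar 30 mm in diameter standing 8 mm above it (24 mm in all) and a 26 mm bore right through. Origin: centre of its underside; z up. It starts collar up. Fully home it stands on the chassis floor.
- transformer: Toroidal transformer in tan tape, a ring 64 mm in diameter, 30 mm high, with a 35 mm hole, 0.3 to 0.6 kg. Black terminal block with brass tags, 30 mm wide, on its +x side out to 43 mm from the centre, 7 to 29 mm up. Origin: centre of its underside, z up. Fully home its hole is over the seat's collar and it lies on the seat, 16 mm above the chassis floor.
- terminals (a point): Outer face of the transformer's terminal block, 42 mm from the transformer's axis along its +x, 15 mm above its underside. It must finally point along +y of post_base, towards the chassis's terminal strip.
- cap: Steel retaining cap, origin at its centre level with its lowest face, z up: two lugs 4 mm high that enter the transformer's hole, a round plate 60 mm in diameter from 4 to 9 mm, an oblong hub 50 (x) x 40 (y) mm from 9 to 27 mm with flat sides at y = +-20 mm to hold it by. Home, the plate lies on the transformer, the origin 42 mm above the chassis floor.
- cap_slot (a point): Centre of the cap's slot, 26 mm long (x) by 16.5 mm (y), through the plate, 9 mm above the cap's origin; above it the hub has a round pocket 29 mm in diameter in which the head can turn. The cap goes over the head with its x along x of post_base; home, 3 mm remain between plate and head. Locked: its x across the head, along y, either way round.
- multimeter: Yellow and black multimeter lying on the bench, 165 x 82 x 49 mm, origin at the centre of its underside. Bystander.
- screwdriver: Screwdriver with a green handle lying on the bench, 162 mm long, 12 mm thick, origin at its centre. Bystander.
- side_cutters: Side cutters lying on the bench, 128 x 44 x 13 mm, origin at the centre. Bystander.
Things that resemble listed ones, but are neither listed nor needed, are in the scene too. Leave any blue look-alike of the cap alone.

How it is judged:
By the outcome, as a careful person would: the job done as asked, in the order asked, and still so for the second after the job is handed in, with the robot touching nothing.
It also fails if it takes over 70 s, if anything falls off the work surface, if the arm or the gripper's body presses on something with over 40 N, if the wrist force passes 120 N, or if a joint passes its speed limit or range.

## Working session

There is one attempt and no reset: what is moved stays moved. The work goes in short steps, Python scripts to look and compute and a tool call to move; the robot and the scene stay as the last step left them, time stands still between calls to the robot, and variables do not carry over. Pictures are saved under pics/ and viewed, at most 13 in all, crops included, and the job is handed in when it is done.

Besides the shell and the picture viewer there is one more tool, called after "Call:" by a JSON object that holds its "name" and its "arguments", one argument or row to a line. step_arm: Moves the arm, as the interface text tells. Its arguments: {"type":"object","properties":{"moves":{"type":"array"},"squeeze":{"type":"number"}},"required":["moves"]}

```bash
mkdir -p pics; cat > h.py <<'E'
import numpy as np, cv2
from scipy.spatial.transform import Rotation as R
from rig import telemetry, imaging, r
def ray(cal,px):
    K=np.array([[cal['fx'],0,cal['cx']],[0,cal['fy'],cal['cy']],[0,0,1.]])
    u=cv2.undistortPoints(np.array([[px]],float),K,np.array(cal['dist_coeffs'],float))[0,0]
    M=np.array(cal['cam_to_world']); d=M[:3,:3]@np.array([u[0],-u[1],-1.]); return M[:3,3],d/np.linalg.norm(d)
def tri(rs):
    A=sum(np.eye(3)-np.outer(d,d) for o,d in rs); b=sum((np.eye(3)-np.outer(d,d))@o for o,d in rs)
    p=np.linalg.solve(A,b); return p,[round(float(np.linalg.norm(np.cross(p-o,d))),1) for o,d in rs]
def onz(cal,px,z):
    o,d=ray(cal,px); return o+d*(z-o[2])/d[2]
def proj(cal,P):
    K=np.array([[cal['fx'],0,cal['cx']],[0,cal['fy'],cal['cy']],[0,0,1.]])
    M=np.linalg.inv(np.array(cal['cam_to_world'])); p=M[:3,:3]@np.array(P,float)+M[:3,3]
    return cv2.projectPoints(np.array([[p[0],-p[1],-p[2]]]),np.zeros(3),np.zeros(3),K,np.array(cal['dist_coeffs'],float))[0][0,0]
def grab(c,f):
    cal=imaging.calibration(c); im=imaging.grab_frame(c); cv2.imwrite('pics/'+f,im[:,:,::-1]); return cal,im
E
python3 - <<'E'
from h import *
s=telemetry.sense(); print(s)
ims=[]
for c in ['side','top']:
    cal,im=grab(c,c+'0.png'); ims.append(im)
    print(c,np.round(cal['cam_to_world'],2).tolist(),cal['fx'])
    for n in ['chassis','post_base','post_head','seat','transformer','terminals','cap','cap_slot','multimeter','screwdriver','side_cutters']:
        m=imaging.mark_of(c,n)
        print(c,n,[(np.round(x['xy']).tolist(),round(x['conf'],2)) for x in m][:4])
E
```

```text
{'clock': 0.0, 'qpos': array([-1.12639355e+00,  3.53657291e-01,  1.63413934e+00, -6.01764698e-06,
        1.15522483e+00, -2.42497458e-03]), 'qvel': array([-2.01168028e-04, -1.09111340e-03, -6.31898320e-06,  1.85790653e-03,
       -1.03908365e-03, -9.53681449e-05]), 'joint_efforts': array([ 3.42553474e-03, -6.05252266e+01, -3.42072916e+01, -1.12062389e-05,
        9.20211605e-03, -7.88765448e-06]), 'eef_pos': array([ 269.84107336, -563.20560124,  230.55375802]), 'tcp_rot': array([-3.14016383e+00,  2.03714415e-06,  4.46830187e-01]), 'contact_force': array([ 0.12910038,  0.0778709 , -0.13651771]), 'wrist_torque': array([-0.01120905, -0.06025137, -0.03481382]), 'grasp_force': 0.0, 'opening': 1.000915295437551}
side [[-0.82, 0.23, -0.52, -300.78], [-0.57, -0.31, 0.76, 1335.32], [0.02, 0.92, 0.39, 711.26], [0.0, 0.0, 0.0, 1.0]] 519.6626335507133
side chassis [([305.0, 223.0], 0.89)]
side post_base [([318.0, 216.0], 0.93)]
side post_head [([320.0, 199.0], 0.75)]
side seat [([358.0, 187.0], 0.57)]
side transformer [([385.0, 203.0], 0.78)]
side terminals [([378.0, 199.0], 0.82)]
side cap [([
[... 373 characters left out ...]
01, 0.02, 67.45], [0.02, 0.1, 0.99, 1521.91], [0.0, 0.0, 0.0, 1.0]] 487.56853091463415
top chassis [([280.0, 210.0], 0.82)]
top post_base [([294.0, 213.0], 0.86)]
top post_head [([292.0, 212.0], 0.81), ([295.0, 215.0], 0.67)]
top seat [([387.0, 211.0], 0.58), ([294.0, 214.0], 0.27)]
top transformer [([373.0, 249.0], 0.54)]
top terminals [([363.0, 246.0], 0.79)]
top cap [([344.0, 228.0], 0.79), ([439.0, 225.0], 0.52), ([406.0, 241.0], 0.52), ([374.0, 168.0], 0.5)]
top cap_slot [([441.0, 224.0], 0.82), ([407.0, 242.0], 0.78), ([343.0, 229.0], 0.54), ([376.0, 167.0], 0.51)]
top multimeter [([185.0, 230.0], 0.93)]
top screwdriver [([420.0, 185.0], 0.41)]
top side_cutters [([347.0, 169.0], 0.49)]
```

View pics/side0.png

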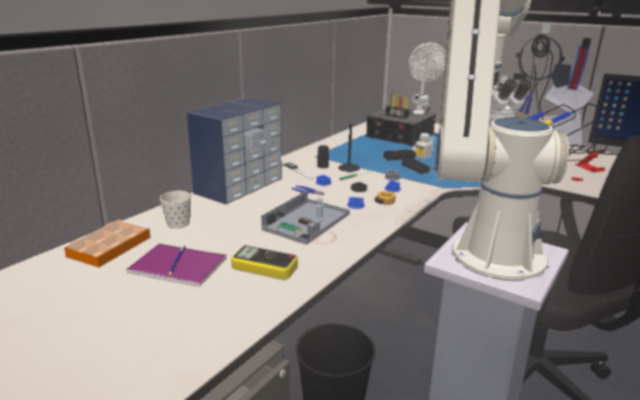

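View pics/top0.png

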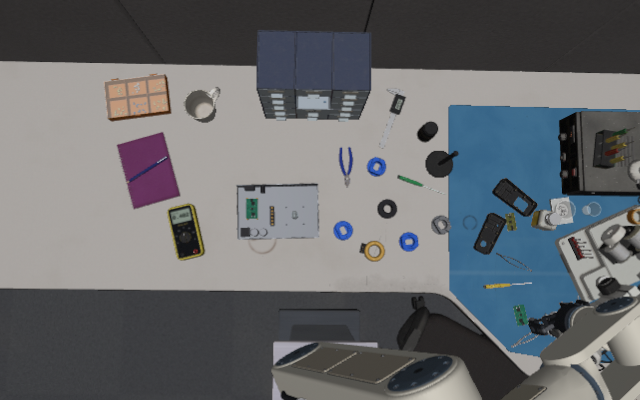

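The pictures are small, but they show these things in the top view:
- **Seat:** black ring at (387,209).
- **Transformer:** tan ring at (374,250), with its block at (363,247).
- **Cap candidates:** (376,167), (343,230) and (409,242) are blue; (441,225) is steel grey. The grey one fits the description.
- **Post:** (294,214).

```bash
python3 - <<'E'
from h import *
ct=imaging.calibration('top'); cs=imaging.calibration('side')
for n,a,b in [('seat',(387,209),(359,187)),('tr',(374,250),(386,198)),('cap',(441,225),(392,175)),('post_head',(292,212),(320,199)),('term',(363,246),(378,199))]:
    print(n,*tri([ray(ct,a),ray(cs,b)]),onz(ct,a,20))
im=cv2.imread('pics/top0.png'); cv2.imwrite('pics/c1.png',cv2.resize(im[150:270,330:470],None,fx=5,fy=5,interpolation=cv2.INTER_CUBIC))
cw=imaging.calibration('wrist'); s=telemetry.sense()
T=np.eye(4);T[:3,:3]=R.from_euler('xyz',s['tcp_rot']).as_matrix();T[:3,3]=s['eef_pos']
print(np.round(np.linalg.inv(T)@np.array(cw['cam_to_world']),2),cw['fx'])
E
```

```text
seat [ 559.53409823 -188.56541048    7.82569865] [0.1, 0.1] [ 558.37245827 -186.55973884   20.        ]
tr [ 430.21689227 -147.58968888   11.94465548] [1.3, 1.3] [ 431.35094528 -145.82436902   20.        ]
cap [ 511.81238238 -355.61731324   14.57567072] [1.0, 1.0] [ 510.59420034 -354.59267227   20.        ]
post_head [537.37440297 103.87158432  68.20034213] [5.0, 5.0] [545.48450868 107.84562021  20.        ]
term [ 442.33615919 -112.75771795   17.15953489] [1.1, 1.1] [ 443.25387278 -111.90170801   20.        ]
[[-0.0000e+00  9.5000e-01  3.2000e-01  8.2970e+01]
 [ 1.0000e+00  0.0000e+00 -0.0000e+00 -3.0000e-02]
 [-0.0000e+00  3.2000e-01 -9.5000e-01 -1.4194e+02]
 [ 0.0000e+00  0.0000e+00  0.0000e+00  1.0000e+00]] 286.69462492454005
```

View pics/c1.png

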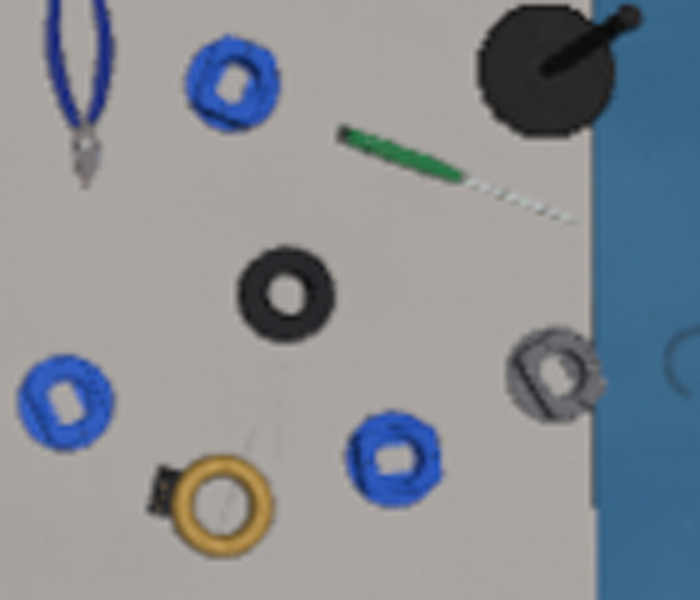

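The crop confirms that the grey cap at (441,225) is the only steel one. The other three are blue. I'm moving closer for wrist views.

Call:
{"name": "step_arm", "arguments": {
  "moves": [
    [[0,0,0],[1,-0.5,0.15],1],
    [[0,0,0],[1,-0.5,0.15],1],
    [[0,0,0],[1,-0.5,0.15],1],
    [[0,0,0],[1,-0.5,0.15],1],
    [[0,0,0],[1,-0.5,0.15],1],
    [[0,0,0],[1,-0.5,0.15],1],
    [[0,0,0],[1,-0.5,0.15],1]
  ]
}}

```text
clock: 1.9
eef_pos: [407.4, -387.0, 201.4]
tcp_rot: [3.141, 0.0, 0.448]
contact_force: [-0.2, 0.3, -0.3]
opening: 0.998
grasp_force: 0.0
```

```bash
cat >> h.py <<'E'
import json
def look(tag,names,exp={}):
    cal=imaging.calibration('wrist'); im=imaging.grab_frame('wrist'); cv2.imwrite(f'pics/{tag}.png',im[:,:,::-1])
    out={'cal':{k:np.array(v).tolist() for k,v in cal.items()}}
    for n in names:
        m=imaging.mark_of('wrist',n); out[n]=[(np.array(x['xy']).tolist(),x['conf']) for x in m]
        print(n,[(np.round(x['xy'],1).tolist(),round(x['conf'],2),np.round(onz(cal,x['xy'],20)[:2]).tolist()) for x in m][:5])
    json.dump(out,open(f'pics/{tag}.json','w'))
E
python3 -c "
from h import *
look('w1',['seat','transformer','terminals','cap','cap_slot'])"
```

```text
seat []
transformer [([131.7, 61.5], 0.82, [433.0, -162.0])]
terminals [([84.4, 33.4], 0.73, [438.0, -111.0])]
cap [([228.4, 82.9], 0.96, [456.0, -261.0]), ([335.2, 76.2], 0.73, [510.0, -360.0])]
cap_slot [([332.6, 75.8], 0.64, [510.0, -357.0]), ([225.1, 76.7], 0.64, [460.0, -256.0]), ([84.4, 34.9], 0.35, [437.0, -111.0])]
```

Call:
{"name": "step_arm", "arguments": {
  "moves": [
    [[0,0,0],[0.75,-0.5,0.15],1],
    [[0,0,0],[0.75,-0.5,0.15],1],
    [[0,0,0],[0.75,-0.5,0.15],1],
    [[0,0,0],[0.75,-0.5,0.15],1],
    [[0,0,0],[0.75,-0.5,0.15],1],
    [[0,0,0],[0.75,-0.5,0.15],1]
  ]
}}

```text
clock: 2.8
eef_pos: [499.4, -232.0, 171.2]
tcp_rot: [3.142, 0.0, 0.448]
contact_force: [-0.0, -0.6, 0.9]
opening: 1.001
grasp_force: 0.0
```

```bash
python3 -c "
from h import *
look('w2',['seat','transformer','terminals','cap','cap_slot'])
a=cv2.imread('pics/w1.png');b=cv2.imread('pics/w2.png');cv2.imwrite('pics/w12.png',cv2.resize(np.vstack([a,b]),None,fx=.75,fy=.75))
print(telemetry.sense()['qpos'],telemetry.sense()['clock'])"
```

```text
seat [([302.9, 110.8], 0.85, [558.0, -190.0])]
transformer [([226.6, 197.1], 0.63, [440.0, -153.0])]
terminals [([188.5, 180.6], 0.75, [440.0, -109.0])]
cap [([157.8, 111.6], 0.95, [495.0, -60.0]), ([319.2, 216.4], 0.94, [463.0, -253.0]), ([420.0, 211.0], 0.75, [517.0, -351.0])]
cap_slot [([419.2, 214.8], 0.85, [513.0, -352.0]), ([154.1, 111.9], 0.69, [493.0, -57.0]), ([318.7, 218.0], 0.62, [461.0, -253.0])]
[-4.39627641e-01  3.05173236e-01  1.85046531e+00 -9.75386127e-05
  9.85624469e-01  6.85980018e-01] 3.1
```

View pics/w12.png

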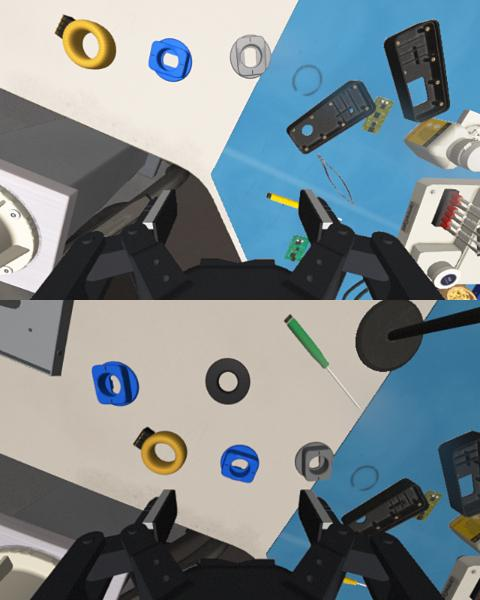

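View w2 shows the seat (black ring) near (304,109), the transformer at (215,200) with its block up-left, and the grey cap at (420,215). The blue look-alikes are at (155,110) and (319,217). I'm going above the seat and turning the tool towards yaw 90°.

Call:
{"name": "step_arm", "arguments": {
  "moves": [
    [[0,0,-1],[0.36,-0.06,0.25],1],
    [[0,0,-1],[0.36,-0.06,0.25],1],
    [[0,0,-1],[0.36,-0.06,0.25],1],
    [[0,0,-1],[0.36,-0.06,0.25],1],
    [[0,0,-1],[0.36,-0.06,0.25],1],
    [[0,0,-1],[0.36,-0.06,0.25],1]
  ]
}}

```text
clock: 3.7
eef_pos: [558.9, -190.7, 121.2]
tcp_rot: [-3.142, 0.0, 1.237]
contact_force: [0.5, -0.3, -0.2]
opening: 0.997
grasp_force: 0.0
```

Call:
{"name": "step_arm", "arguments": {
  "moves": [
    [[0,0,-0.43],[0,0,0],1],
    [[0,0,-0.43],[0,0,0],1],
    [[0,0,-0.43],[0,0,0],1],
    [[0,0,-0.43],[0,0,0],1],
    [[0,0,-0.43],[0,0,0],1]
  ]
}}

```text
clock: 4.2
eef_pos: [558.9, -190.6, 121.3]
tcp_rot: [3.142, 0.0, 1.568]
contact_force: [-0.0, -0.0, 0.8]
opening: 1.001
grasp_force: 0.0
```

```bash
cat >> h.py <<'E'
from scipy.optimize import minimize
def hull_mask(cal,rings,shape=(400,640)):
    S=4; P=np.array([proj(cal,p) for p in rings]); h=cv2.convexHull((P*S).astype(np.float32)).astype(np.int32)
    m=np.zeros((shape[0]*S,shape[1]*S),np.uint8); cv2.fillConvexPoly(m,h,1); return cv2.resize(m.astype(np.float32),(shape[1],shape[0]),interpolation=cv2.INTER_AREA)
def circ(x,y,z,rad,n=40):
    t=np.linspace(0,2*np.pi,n,False); return np.c_[x+rad*np.cos(t),y+rad*np.sin(t),np.full(n,z)]
def seg(im,cond,near,half=70):
    m=cond.astype(np.uint8); n,l,st,c=cv2.connectedComponentsWithStats(m)
    k=[i for i in range(1,n) if st[i,4]>300]; i=min(k,key=lambda i:np.hypot(*(c[i]-near)))
    o=(l==i).astype(np.uint8); cn,_=cv2.findContours(o,cv2.RETR_EXTERNAL,cv2.CHAIN_APPROX_NONE)
    f=np.zeros_like(o); cv2.fillPoly(f,[cv2.convexHull(np.vstack(cn))],1); return f.astype(np.float32)
def fit(views,model,x0,scale):
    # views: (cal, mask)
    def cost(p): return sum(np.abs(hull_mask(c,model(p))-m).sum()/m.sum() for c,m in views)
    s=np.vstack([x0]+[np.array(x0)+np.eye(len(x0))[i]*scale[i] for i in range(len(x0))])
    q=minimize(cost,x0,method='Nelder-Mead',options=dict(initial_simplex=s,xatol=.1,fatol=1e-4,maxiter=150)); return q.x,q.fun/len(views)
def load(tag):
    im=cv2.imread(f'pics/{tag}.png')[:,:,::-1].astype(int); d=json.load(open(f'pics/{tag}.json')); return d['cal'],im,d
E
python3 - <<'E'
from h import *
look('w3',['seat','transformer','terminals','cap'])
V={t:load(t) for t in ['w1','w2','w3']}
dark=lambda im: im.max(2)<75
tan=lambda im:(im[:,:,0]-im[:,:,2]>60)
seat=lambda p: np.vstack([circ(p[0],p[1],p[2],30),circ(p[0],p[1],p[2]+16,30),circ(p[0],p[1],p[2]+24,15)])
tr=lambda p: np.vstack([circ(p[0],p[1],p[2]+z,q) for z,q in [(4,30),(8,32),(22,32),(28,30)]])
def mk(t,f,P):
    c,im,d=V[t]; px=proj(c,P); m=seg(im,f(im),px); return c,m
vs=[mk(t,dark,(558,-189,12)) for t in ['w2','w3']]
print('seat both',fit(vs,seat,[558,-189,0],[5,5,5]))
for v in vs: print('seat1',fit([v],lambda p:seat([p[0],p[1],0]),[558,-189],[5,5]))
vs=[mk(t,tan,(433,-150,15)) for t in ['w1','w2']]
print('tr',fit(vs,tr,[433,-150,0],[5,5,5]))
s=telemetry.sense();print(s['clock'],s['eef_pos'],s['tcp_rot'],s['qpos'])
E
```

```text
seat [([316.8, 186.1], 0.88, [559.0, -182.0])]
transformer [([174.3, 145.3], 0.71, [437.0, -145.0])]
terminals [([173.5, 95.5], 0.96, [443.0, -105.0]), ([173.8, 141.4], 0.22, [438.0, -142.0])]
cap [([218.4, 248.9], 0.88, [464.0, -244.0]), ([458.1, 151.9], 0.82, [680.0, -151.0]), ([278.8, 326.9], 0.79, [517.0, -339.0]), ([231.0, 24.9], 0.57, [495.0, -55.0]), ([471.2, 41.0], 0.32, [677.0, -66.0])]
seat both (array([ 559.21875705, -189.64153705,   -3.10946986]), np.float64(0.025551754981279373))
seat1 (array([ 558.83544374, -189.75024366]), np.float64(0.042227957397699356))
seat1 (array([ 559.37969332, -189.02964135]), np.float64(0.03658353537321091))
tr (array([ 426.77708404, -146.83439875,   -1.34410805]), np.float64(0.03492521494626999))
4.45 [ 558.96778562 -190.19886642  121.28843414] [-3.14157022e+00 -3.20476651e-05  1.56924858e+00] [-3.30532616e-01  4.24883227e-01  1.80119179e+00  2.91104940e-05
  9.15549222e-01 -3.29002607e-01]
```

The seat measures (559.3, −189.3). The two-view height comes out within 3 mm of the bench, which fits. The tool is centred, so I'm descending and gripping.

Call:
{"name": "step_arm", "arguments": {
  "moves": [
    [[0,0,0],[0.005,0,0.25],1],
    [[0,0,0],[0.005,0,0.45],1],
    [[0,0,0],[0.005,0,0.56],1],
    [[0,0,0],[0.005,0,0.61],1],
    [[0,0,0],[0.005,0,0.61],1],
    [[0,0,0],[0.005,0,0.61],0.2],
    [[0,0,0],[0.005,0,0.61],0],
    [[0,0,0],[0.005,0,0.61],-0.2]
  ],
  "squeeze": 40
}}

```text
clock: 5.25
eef_pos: [560.2, -189.5, 1.4]
tcp_rot: [3.139, 0.001, 1.57]
contact_force: [-1.5, 0.9, 7.3]
opening: 0.688
grasp_force: 41.2
```

Call:
{"name": "step_arm", "arguments": {
  "moves": [
    [[0,0,0],[0,0,0],-0.2],
    [[0,0,0],[0,0,0],-0.2]
  ]
}}

```text
clock: 5.45
eef_pos: [560.2, -189.5, 1.4]
tcp_rot: [3.139, 0.001, 1.57]
contact_force: [-1.7, 0.3, 7.7]
opening: 0.684
grasp_force: 41.2
```

Call:
{"name": "step_arm", "arguments": {
  "moves": [
    [[0,0,0],[0,0,-0.2],-0.2],
    [[0,0,0],[0,0,-0.4],-0.2],
    [[0,0,0],[0.15,0,-0.6],-0.2],
    [[0,0,0],[0.4,-0.05,-0.7],-0.2],
    [[0,0,0],[0.65,-0.075,-0.7],-0.2],
    [[0,0,0],[0.9,-0.075,-0.7],-0.2],
    [[0,0,0],[1,-0.075,-0.7],-0.2],
    [[0,0,0],[1,-0.075,-0.7],-0.2]
  ]
}}

```text
clock: 6.25
eef_pos: [544.6, 13.9, 140.8]
tcp_rot: [3.139, -0.001, 1.573]
contact_force: [-0.0, -1.7, -1.0]
opening: 0.686
grasp_force: 43.3
```

```bash
python3 -c "
from h import *
look('w4',['chassis','post_base','post_head','seat'])"
```

```text
chassis [([317.6, 32.7], 0.71, [545.0, 148.0])]
post_base [([308.1, 94.3], 0.62, [537.0, 100.0])]
post_head [([300.4, 95.1], 0.77, [530.0, 99.0])]
seat [([319.8, 253.9], 0.68, [548.0, -57.0])]
```

Call:
{"name": "step_arm", "arguments": {
  "moves": [
    [[0,0,0],[0.3,0,0],-0.2],
    [[0,0,0],[0.3,0,0],-0.2],
    [[0,0,0],[0.3,0,0],-0.2],
    [[0,0,0],[0.3,0,0],-0.2]
  ]
}}

```text
clock: 6.9
eef_pos: [544.3, 70.0, 139.2]
tcp_rot: [-3.141, 0.0, 1.57]
contact_force: [0.0, 0.0, -0.0]
opening: 0.68
grasp_force: 43.3
```

```bash
python3 - <<'E'
from h import *
look('w5',['chassis','post_base','post_head','seat'])
for n in ['post_base','post_head','chassis']:
    try: print(n,tri([ray(load(t)[0],load(t)[2][n][0][0]) for t in ['w4','w5']]))
    except Exception as e: print(n,e)
print(telemetry.sense()['clock'],telemetry.sense()['eef_pos'])
a=cv2.imread('pics/w4.png');b=cv2.imread('pics/w5.png');cv2.imwrite('pics/w45.png',cv2.resize(np.vstack([a,b]),None,fx=.75,fy=.75))
E
```

```text
chassis [([317.7, 96.3], 0.61, [545.0, 154.0])]
post_base [([306.3, 157.8], 0.95, [534.0, 101.0]), ([227.8, 344.0], 0.4, [438.0, -122.0])]
post_head [([304.0, 173.0], 0.63, [532.0, 86.0])]
seat [([315.8, 250.4], 0.81, [543.0, 4.0]), ([303.6, 154.3], 0.67, [532.0, 104.0])]
post_base (array([535.440611  , 100.19147529,  17.85339149]), [1.3, 1.3])
post_head (array([533.37622959,  99.01720593,  69.6764552 ]), [0.8, 0.8])
chassis (array([544.95200748, 154.52200244, -14.41472798]), [0.1, 0.1])
7.15 [544.27050036  70.01325087 139.25498387]
```

View pics/w45.png

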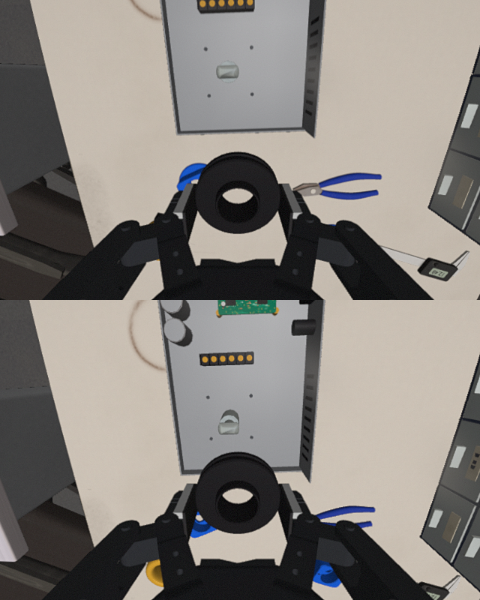

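w4 and w5 show the held seat, the post at about (304,95) in w4 and (304,165) in w5, and the terminal strip above it. I'm zooming in on the post for its exact axis.

```bash
python3 - <<'E'
from h import *
o=[]
for t,r0 in [('w4',55),('w5',125)]:
    im=cv2.imread(f'pics/{t}.png')[r0:r0+75,250:360]; o.append(cv2.resize(im,None,fx=7,fy=7,interpolation=cv2.INTER_CUBIC)[:,:])
w=np.hstack(o); cv2.imwrite('pics/p45.png',cv2.resize(np.vstack(o),None,fx=4/7,fy=4/7))
# chassis/strip lines
for t in ['w4','w5']:
    c,im,d=load(t); a=(im[:,:,0]-im[:,:,2]>60)&(np.arange(640)[None]>240)&(np.arange(640)[None]<360)&(np.arange(400)[:,None]<110)
    n,l,st,ce=cv2.connectedComponentsWithStats(a.astype(np.uint8)); 
    pts=[ce[i] for i in range(1,n) if 8<st[i,4]<300 ]; P=np.array([onz(c,p,21)[:2] for p in pts]); P=P[np.argsort(P[:,0])]
    print(t,np.round(P,1).tolist(),[st[i,4] for i in range(1,n)])
E
```

```text
w4 [[506.8, 167.9], [517.0, 168.2], [526.8, 168.4], [536.8, 168.6], [546.9, 168.9], [556.9, 169.0]] [np.int32(63), np.int32(61), np.int32(61), np.int32(56), np.int32(52), np.int32(49)]
w5 [[506.9, 168.4], [516.7, 168.7], [522.3, 214.4], [526.9, 169.1], [536.8, 169.5], [546.7, 169.7], [556.8, 170.0]] [np.int32(1), np.int32(27), np.int32(48), np.int32(49), np.int32(51), np.int32(53), np.int32(50), np.int32(46)]
```

View pics/p45.png

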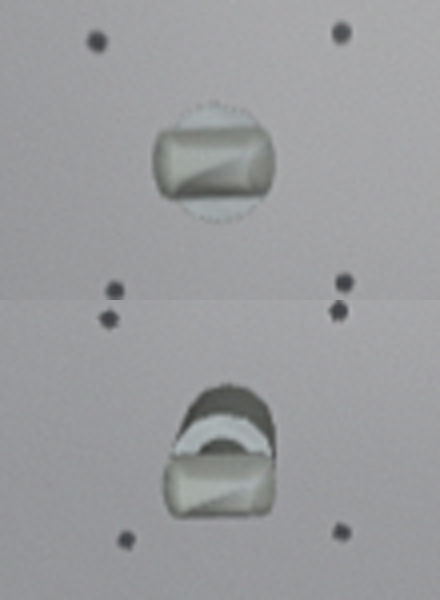

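```bash
python3 - <<'E'
from h import *
c4=load('w4')[0];c5=load('w5')[0]
print('circ z48',onz(c4,(304.5,95.25),48)); print('head z63',onz(c4,(303.5,95.5),63),onz(c5,(305,171.4),63))
print('holes4',onz(c4,(306.1,95.4),8)); 
h5=np.mean([(109,19),(339,11),(126,240),(342,232)],0)/4+[250,125]; print('holes5',onz(c5,h5,8),tri([ray(c4,(306.1,95.4)),ray(c5,h5)]))
print('head tri',tri([ray(c4,(303.5,95.5)),ray(c5,(305,171.4))]))
for c,o,H in [(c4,(250,55),[(97,41),(342,33),(115,290),(344,282)]),(c5,(250,125),[(109,19),(339,11),(126,240),(342,232)])]:
    P=[onz(c,np.array(p)/4+o,8)[:2] for p in H]; print(np.round(P,1).tolist(), np.arctan2(*(P[1]-P[0])[::-1]),np.arctan2(*(P[3]-P[2])[::-1]))
c,im,d=load('w5'); print('seat bore in tool? eef y',onz(c,(315.8,250.4),140))
E
```

```text
circ z48 [534.70071862  99.08373281  48.        ]
head z63 [534.52790574  98.78798323  63.        ] [534.63111046  98.61185932  63.        ]
holes4 [534.671633    99.28372149   8.        ]
holes5 [534.71527822  99.65054393   8.        ] (array([534.63548869,  99.29742571,   6.20573131]), [0.0, 0.0])
head tri (array([534.60738964,  98.78267237,  63.68104133]), [0.1, 0.1])
[[506.9, 124.5], [560.7, 126.2], [508.8, 70.7], [562.4, 72.6]] 0.031676844165784784 0.0357110210733286
[[507.0, 124.9], [560.7, 126.6], [508.8, 70.9], [562.4, 72.9]] 0.03260075920767914 0.037456609410086154
seat bore in tool? eef y [543.20983396  72.71231791 140.        ]
```

The post axis is at (534.65, 99.0), its head at 63.7+ and the floor holes at about 6–8 mm, so the measurements agree. Chassis yaw is about 0.032. I'm threading the seat with force checks.

Call:
{"name": "step_arm", "arguments": {
  "moves": [
    [[0,0,-0.04],[0.144,-0.048,0.1],-0.2],
    [[0,0,-0.04],[0.144,-0.048,0.2],-0.2],
    [[0,0,-0.04],[0.144,-0.048,0.25],-0.2],
    [[0,0,-0.04],[0.144,-0.048,0.25],-0.2],
    [[0,0,-0.04],[0.144,-0.048,0.31],-0.2],
    [[0,0,-0.04],[0.144,-0.048,0.36],-0.2],
    [[0,0,-0.04],[0.144,-0.048,0.4],-0.2],
    [[0,0,-0.04],[0.144,-0.048,0.4],-0.2]
  ]
}}

```text
clock: 7.95
eef_pos: [533.9, 99.4, 58.1]
tcp_rot: [-3.14, 0.0, 1.601]
contact_force: [-0.0, 0.4, -1.1]
opening: 0.684
grasp_force: 43.3
```

Call:
{"name": "step_arm", "arguments": {
  "moves": [
    [[0,0,0],[0,0.003,0.08],-0.2],
    [[0,0,0],[0,0.003,0.15],-0.2],
    [[0,0,0],[0,0.003,0.2],-0.2],
    [[0,0,0],[0,0.003,0.225],-0.2],
    [[0,0,0],[0,0.003,0.24],-0.2],
    [[0,0,0],[0,0.003,0.245],-0.2],
    [[0,0,0],[0,0.003,0.245],-0.2]
  ]
}}

```text
clock: 8.65
eef_pos: [535.5, 99.8, 10.5]
tcp_rot: [3.141, -0.0, 1.601]
contact_force: [-0.3, 0.9, -1.3]
opening: 0.677
grasp_force: 43.3
```

Call:
{"name": "step_arm", "arguments": {
  "moves": [
    [[0,0,0],[0,0,0.007],-0.2],
    [[0,0,0],[0,0,0.014],-0.2],
    [[0,0,0],[0,0,0.014],-0.2]
  ]
}}

```text
clock: 8.95
eef_pos: [535.8, 99.8, 9.3]
tcp_rot: [3.141, -0.0, 1.601]
contact_force: [-6.0, -1.3, 21.2]
opening: 0.685
grasp_force: 45.2
```

Call:
{"name": "step_arm", "arguments": {
  "moves": [
    [[0,0,0],[0,0,-0.01],0.6],
    [[0,0,0],[0,0,-0.01],0.7],
    [[0,0,0],[0,0,-0.01],0.7],
    [[0,0,0],[0,0,-0.15],0.7],
    [[0,0,0],[0,0,-0.4],0.7],
    [[0,0,0],[0,0,-0.65],0.7],
    [[0,0,0],[0,0,-0.65],0.7]
  ]
}}

```text
clock: 9.65
eef_pos: [539.3, 100.5, 143.7]
tcp_rot: [3.131, -0.002, 1.601]
contact_force: [0.2, -0.7, 0.1]
opening: 0.849
grasp_force: 0.0
```

Call:
{"name": "step_arm", "arguments": {
  "moves": [
    [[0,0,0],[-0.2,-0.1,0],1],
    [[0,0,0],[-0.45,-0.2,0],1],
    [[0,0,0],[-0.65,-0.3,0],1],
    [[0,0,0],[-0.85,-0.4,0],1],
    [[0,0,0],[-1,-0.55,0],1],
    [[0,0,0],[-1,-0.55,0],1],
    [[0,0,0],[-1,-0.55,0],1]
  ]
}}

```text
clock: 10.35
eef_pos: [430.9, -104.1, 137.2]
tcp_rot: [-3.141, -0.0, 1.599]
contact_force: [0.4, 0.2, -0.2]
opening: 0.999
grasp_force: 0.0
```

```bash
cat > tr.py <<'E'
from h import *
import sys
tan=lambda im:(im[:,:,0]-im[:,:,2]>60)
tr=lambda p: np.vstack([circ(p[0],p[1],p[2]+z,q) for z,q in [(4,30),(8,32),(22,32),(28,30)]])
vs=[];T=[]
for t in sys.argv[1:]:
    c,im,d=load(t); m=seg(im,tan(im),proj(c,(429,-148,15))); vs.append((c,m)); print(t,m.sum(),fit([(c,m)],lambda p:tr([p[0],p[1],0]),[427,-147],[5,5]))
    if d['terminals']: T.append((c,d['terminals'][0][0]))
p,f=fit(vs,tr,[427,-147,0],[5,5,5]); print('joint',p,f)
for c,x in T:
    q=onz(c,x,15)[:2]; print('term',q,np.linalg.norm(q-p[:2]),np.arctan2(*(q-p[:2])[::-1]))
s=telemetry.sense(); print(s['clock'],s['eef_pos'],s['tcp_rot'])
E
python3 - <<'E'
from h import *
look('w6',['seat','post_head','transformer','terminals'])
E
python3 tr.py w2 w3 w6
```

```text
seat []
post_head []
transformer [([315.7, 222.0], 0.65, [430.0, -137.0])]
terminals [([322.8, 188.5], 0.95, [436.0, -102.0])]
w2 2721.0 (array([ 426.65371288, -147.19180664]), np.float64(0.0494992658495903))
w3 4653.0 (array([ 427.37177533, -147.32684863]), np.float64(0.07493821531534195))
w6 3057.0 (array([ 428.04081213, -147.95644832]), np.float64(0.07697497308254242))
joint [ 427.40464696 -147.40231608   -0.50065113] 0.07031147678693135
term [ 437.96859455 -107.87693168] 40.91274863238415 1.309630786484637
term [ 440.7730264  -104.62541412] 44.817149733575285 1.2678987315547408
term [ 436.31955818 -103.75798857] 44.545515664564384 1.369305330154526
10.6 [ 432.0796518  -102.80807515  137.35769145] [ 3.14153203e+00 -8.89692622e-05  1.60281303e+00]
```

Call:
{"name": "step_arm", "arguments": {
  "moves": [
    [[0,0,0.37],[-0.22,-0.025,0.08],1],
    [[0,0,0.37],[-0.22,-0.025,0.08],1],
    [[0,0,0.37],[-0.22,-0.025,0.08],1],
    [[0,0,0.37],[-0.22,-0.025,0.08],1]
  ]
}}

```text
clock: 11.0
eef_pos: [428.1, -147.1, 121.4]
tcp_rot: [-3.141, -0.0, 1.316]
contact_force: [-0.1, 0.1, 0.0]
opening: 0.998
grasp_force: 0.0
```

```bash
python3 -c "
from h import *
look('w7',['transformer','terminals'])
im=cv2.imread('pics/w7.png');cv2.imwrite('pics/w7c.png',cv2.resize(im[100:300,220:420],None,fx=3,fy=3,interpolation=cv2.INTER_CUBIC))"
python3 tr.py w6 w7
```

```text
transformer [([317.9, 187.8], 0.6, [431.0, -140.0])]
terminals [([314.7, 147.6], 0.64, [437.0, -105.0])]
w6 3057.0 (array([ 428.04081213, -147.95644832]), np.float64(0.07697497308254242))
w7 3818.0 (array([ 427.73669434, -148.0559082 ]), np.float64(0.06209075450897217))
joint [ 427.6107518  -150.29558093   -5.91109562] 0.04954012483358383
term [ 436.31955818 -103.75798857] 47.34544129658714 1.3858011279143412
term [ 436.80344521 -105.77494922] 45.45978728361072 1.3671762523182902
11.15 [ 428.15698187 -147.06218609  121.68185689] [ 3.14117009e+00 -2.89768914e-05  1.31446663e+00]
```

View pics/w7c.png

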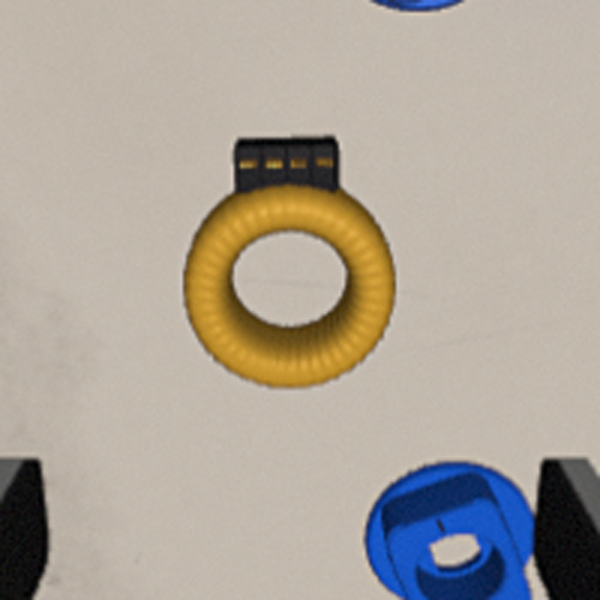

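```bash
sed -i 's/^tr=.*/tr=lambda p: np.vstack([circ(p[0],p[1],p[2]+15+15*np.sin(a),24.75+7.25*np.cos(a)) for a in np.linspace(-1.5,1.5,11)])/' tr.py; python3 tr.py w2 w6 w7
python3 - <<'E'
from h import *
c,im,d=load('w7'); 
q=[onz(c,(220+x/3,100+y/3),28)[:2] for x,y in [(236,140),(337,137)]]; print(q,np.arctan2(*(q[1]-q[0])[::-1])+np.pi/2)
m=(q[0]+q[1])/2; print(m, np.arctan2(*(m-np.array([427.7,-148.5]))[::-1]))
E
```

```text
w2 2721.0 (array([ 426.32504289, -147.02761457]), np.float64(0.026920249685645103))
w6 3057.0 (array([ 428.01506293, -148.38972163]), np.float64(0.04080798104405403))
w7 3818.0 (array([ 427.51988947, -148.19329545]), np.float64(0.026797406375408173))
joint [ 427.70760716 -147.30957506    2.00924172] 0.037830193837483726
term [ 437.96859455 -107.87693168] 40.745812379850804 1.3162263678362642
term [ 436.31955818 -103.75798857] 44.39489144622478 1.3755734528254029
term [ 436.80344521 -105.77494922] 42.518930059811666 1.3552056852054686
11.15 [ 428.15698187 -147.06218609  121.68185689] [ 3.14117009e+00 -2.89768914e-05  1.31446663e+00]
[array([424.89159078, -99.64859217]), array([ 451.80476779, -105.83267824])] 1.3449377335684005
[ 438.34817928 -102.7406352 ] 1.3421656261651889
```

The transformer is at (427.6, −148.0) with yaw 1.344. In the crop the ring centre is at (290,285) and the block points up, so the orientation fits. Gripping now.

Call:
{"name": "step_arm", "arguments": {
  "moves": [
    [[0,0,-0.038],[-0.005,-0.002,0.2],1],
    [[0,0,-0.038],[-0.005,-0.002,0.4],1],
    [[0,0,-0.038],[-0.005,-0.002,0.54],1],
    [[0,0,-0.038],[-0.005,-0.002,0.595],1],
    [[0,0,-0.038],[-0.005,-0.002,0.595],1],
    [[0,0,-0.038],[-0.005,-0.002,0.595],0.4],
    [[0,0,-0.038],[-0.005,-0.002,0.595],0],
    [[0,0,-0.038],[-0.005,-0.002,0.595],-0.2]
  ],
  "squeeze": 80
}}

```text
clock: 11.95
eef_pos: [427.8, -148.7, 4.5]
tcp_rot: [3.14, 0.0, 1.341]
contact_force: [-3.4, 3.3, 13.1]
opening: 0.73
grasp_force: 83.4
```

Call:
{"name": "step_arm", "arguments": {
  "moves": [
    [[0,0,0],[0,0,0],-0.2],
    [[0,0,0],[0,0,0],-0.2]
  ]
}}

```text
clock: 12.15
eef_pos: [427.8, -148.7, 4.5]
tcp_rot: [3.14, 0.0, 1.341]
contact_force: [-4.4, 2.9, 14.0]
opening: 0.727
grasp_force: 83.5
```

Call:
{"name": "step_arm", "arguments": {
  "moves": [
    [[0,0,0],[0,0,-0.1],-0.2],
    [[0,0,0],[0,0,-0.3],-0.2],
    [[0,0,0],[0,0,-0.5],-0.2],
    [[0,0,-0.334],[0.15,0.03,-0.6],-0.2],
    [[0,0,-0.334],[0.35,0.08,-0.6],-0.2],
    [[0,0,-0.334],[0.55,0.14,-0.6],-0.2],
    [[0,0,-0.334],[0.8,0.2,-0.6],-0.2],
    [[0,0,-0.334],[1,0.24,-0.6],-0.2]
  ]
}}

```text
clock: 12.95
eef_pos: [520.6, 37.3, 124.0]
tcp_rot: [3.139, -0.0, 1.603]
contact_force: [0.3, -0.5, -5.5]
opening: 0.728
grasp_force: 90.9
```

Call:
{"name": "step_arm", "arguments": {
  "moves": [
    [[0,0,0],[0,0,0],-0.2],
    [[0,0,0],[0,0,0],-0.2],
    [[0,0,0],[0,0,0],-0.2]
  ]
}}

```text
clock: 13.25
eef_pos: [518.7, 34.7, 122.8]
tcp_rot: [-3.141, 0.0, 1.603]
contact_force: [-0.0, -0.0, -5.8]
opening: 0.722
grasp_force: 90.9
```

```bash
python3 - <<'E'
from h import *
look('w8',['seat','post_head','transformer','terminals'])
s=telemetry.sense(); print(s['clock'],s['eef_pos'],s['tcp_rot'],s['contact_force'],s['opening'],s['grasp_force'])
im=cv2.imread('pics/w8.png');cv2.imwrite('pics/w8c.png',cv2.resize(im[60:310,200:440],None,fx=2.4,fy=2.4,interpolation=cv2.INTER_CUBIC))
E
```

```text
seat [([339.5, 118.9], 0.71, [535.0, 102.0])]
post_head []
transformer [([318.6, 245.6], 0.65, [522.0, -16.0])]
terminals [([321.4, 186.0], 0.95, [522.0, 43.0]), ([356.7, 54.5], 0.73, [546.0, 151.0])]
13.5 [519.21359914  34.38127907 122.60328903] [-3.14150658e+00  4.56992801e-05  1.60156323e+00] [ 0.14854029  0.07831697 -5.46587002] 0.7273774095350786 90.88172793388367
```

View pics/w8c.png

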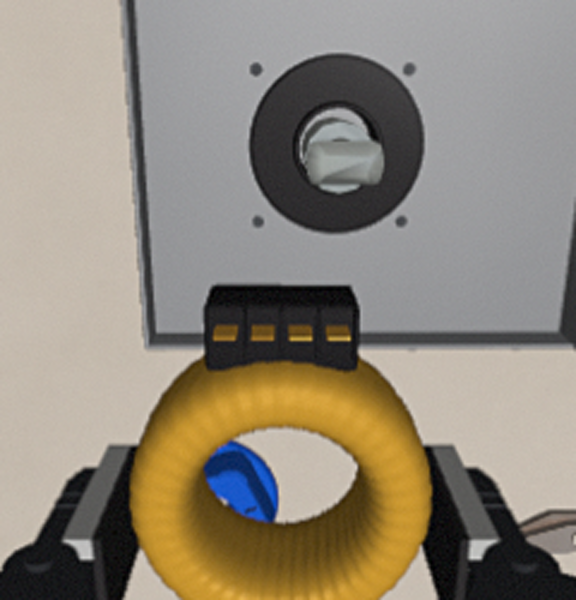

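The seat lies flat round the post (at about (340,142) in the crop), and the transformer is held level with its block square and facing +y. I'm moving over the post and starting down.

Call:
{"name": "step_arm", "arguments": {
  "moves": [
    [[0,0,0],[0.15,0.04,0.05],-0.2],
    [[0,0,0],[0.3,0.08,0.1],-0.2],
    [[0,0,0],[0.317,0.088,0.15],-0.2],
    [[0,0,0],[0.317,0.088,0.15],-0.2],
    [[0,0,0],[0.317,0.088,0.22],-0.2],
    [[0,0,0],[0.317,0.088,0.29],-0.2],
    [[0,0,0],[0.317,0.088,0.36],-0.2],
    [[0,0,0],[0.317,0.088,0.36],-0.2]
  ]
}}

```text
clock: 14.3
eef_pos: [533.2, 98.3, 48.1]
tcp_rot: [-3.137, 0.001, 1.602]
contact_force: [-0.1, -0.2, -5.7]
opening: 0.725
grasp_force: 90.8
```

Call:
{"name": "step_arm", "arguments": {
  "moves": [
    [[0,0,0],[0,0.002,0.01],-0.2],
    [[0,0,0],[0,0.002,0.02],-0.2],
    [[0,0,0],[0,0.002,0.02],-0.2]
  ]
}}

```text
clock: 14.6
eef_pos: [535.7, 99.2, 46.6]
tcp_rot: [3.141, -0.0, 1.603]
contact_force: [0.0, -0.1, -5.0]
opening: 0.727
grasp_force: 90.8
```

Call:
{"name": "step_arm", "arguments": {
  "moves": [
    [[0,0,0],[0,0,0.02],-0.2],
    [[0,0,0],[0,0,0.04],-0.2],
    [[0,0,0],[0,0,0.055],-0.2],
    [[0,0,0],[0,0,0.07],-0.2],
    [[0,0,0],[0,0,0.08],-0.2],
    [[0,0,0],[0,0,0.08],-0.2]
  ]
}}

```text
clock: 15.2
eef_pos: [535.2, 99.1, 30.1]
tcp_rot: [-3.141, 0.0, 1.603]
contact_force: [-0.0, 0.4, -5.5]
opening: 0.726
grasp_force: 90.9
```

Call:
{"name": "step_arm", "arguments": {
  "moves": [
    [[0,0,0],[0,0,0.005],-0.2],
    [[0,0,0],[0,0,0.01],-0.2],
    [[0,0,0],[0,0,0.014],-0.2],
    [[0,0,0],[0,0,0.014],-0.2]
  ]
}}

```text
clock: 15.6
eef_pos: [535.7, 99.2, 28.7]
tcp_rot: [3.141, -0.0, 1.603]
contact_force: [-4.1, -1.0, 8.1]
opening: 0.722
grasp_force: 92.3
```

Call:
{"name": "step_arm", "arguments": {
  "moves": [
    [[0,0,0],[0,0,-0.004],0.5],
    [[0,0,0],[0,0,-0.004],0.7],
    [[0,0,0],[0,0,-0.004],0.7],
    [[0,0,0],[0,0,-0.1],0.7],
    [[0,0,0],[0,0,-0.3],0.7],
    [[0,0,0],[-0.1,0,-0.5],0.7],
    [[0,0,0],[-0.3,0,-0.6],0.7],
    [[0,0,0],[-0.5,0,-0.65],0.7]
  ]
}}

```text
clock: 16.4
eef_pos: [540.3, -1.4, 160.5]
tcp_rot: [3.137, 0.0, 1.605]
contact_force: [0.3, 0.2, 0.2]
opening: 0.85
grasp_force: 0.0
```

Call:
{"name": "step_arm", "arguments": {
  "moves": [
    [[0,0,0],[-0.25,0,0],1],
    [[0,0,0],[-0.5,0,0],1],
    [[0,0,0],[-0.75,0,0],1],
    [[0,0,0],[-1,0,0],1]
  ]
}}

```text
clock: 16.8
eef_pos: [545.2, -202.8, 158.1]
tcp_rot: [3.141, 0.0, 1.603]
contact_force: [0.3, 0.5, 0.1]
opening: 1.003
grasp_force: 0.0
```

Call:
{"name": "step_arm", "arguments": {
  "moves": [
    [[0,0,0],[-0.25,-0.1,0.05],1],
    [[0,0,0],[-0.5,-0.1,0.1],1],
    [[0,0,0],[-0.65,-0.1,0.1],1],
    [[0,0,0],[-0.65,-0.1,0.1],1],
    [[0,0,0],[-0.65,-0.1,0.1],1]
  ]
}}

```text
clock: 17.3
eef_pos: [529.0, -331.7, 137.5]
tcp_rot: [-3.141, -0.0, 1.601]
contact_force: [0.2, 0.2, -0.1]
opening: 1.002
grasp_force: 0.0
```

```bash
python3 - <<'E'
from h import *
look('w9',['cap','cap_slot'])
s=telemetry.sense(); print(s['clock'],s['eef_pos'],s['tcp_rot'],s['qpos'])
c,im,d=load('w9'); px=proj(c,(512,-355,15)); print(px)
x,y=map(int,px); x=min(max(x,60),580); y=min(max(y,60),340)
I=cv2.imread('pics/w9.png'); cv2.imwrite('pics/w9c.png',cv2.resize(I[y-60:y+60,x-60:x+60],None,fx=5,fy=5,interpolation=cv2.INTER_CUBIC)); print(x-60,y-60)
E
```

```text
cap [([240.4, 104.1], 0.94, [460.0, -255.0]), ([305.3, 205.0], 0.84, [518.0, -347.0])]
cap_slot [([298.8, 212.6], 0.88, [512.0, -355.0]), ([241.2, 104.3], 0.62, [461.0, -256.0])]
17.45 [ 529.3924423  -329.99190544  137.7845986 ] [-3.14148495e+00 -3.61930886e-04  1.60395408e+00] [-5.59941633e-01  4.49812265e-01  1.71492136e+00  2.89437895e-04
  9.77150654e-01 -5.93261347e-01]
[299.30028568 210.51520524]
239 150
```

View pics/w9c.png

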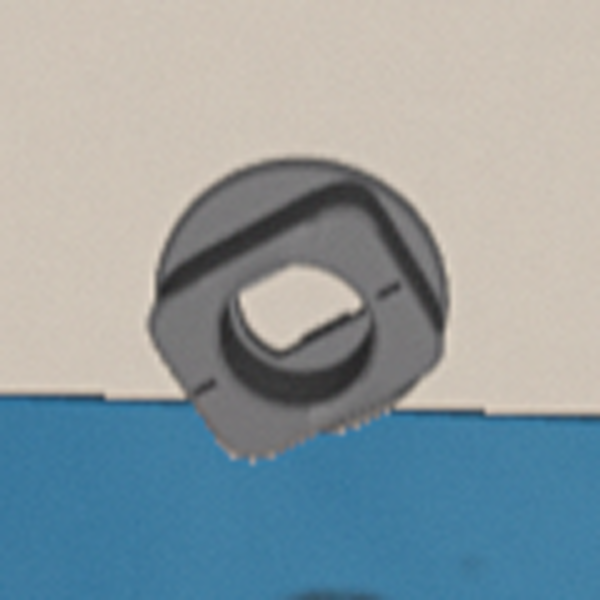

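```bash
python3 - <<'E'
from h import *
c,im,d=load('w9'); f=lambda x,y,z: onz(c,(239+x/5,150+y/5),z)
a=f(205,385,27)[:2]; b=f(392,290,27)[:2]; print('marks',a,b,np.linalg.norm(b-a),(a+b)/2,np.arctan2(*(b-a)[::-1]))
a=f(165,285,27)[:2]; b=f(320,193,27)[:2]; print('edge',np.arctan2(*(b-a)[::-1]))
a=f(290,352,9)[:2]; b=f(350,315,9)[:2]; print('slot edge',np.arctan2(*(b-a)[::-1]))
# plate silhouette: back arc at z=9 r=30 -> topmost
print('plate top point',f(300,157,9),'left',f(157,290,9),'right',f(449,295,9))
# two-view slot: w2,w3,w9
V=[load(t) for t in ['w2','w9']]; print(tri([ray(v[0],v[2]['cap_slot'][0][0]) for v in V]))
s=telemetry.sense(); print(s['eef_pos'],s['tcp_rot'])
E
```

```text
marks [ 494.13279862 -367.9021245 ] [ 529.6955498  -347.09356661] 41.20322017112995 [ 511.91417421 -357.49784555] 0.5294081638906944
edge 0.5820337795097185
slot edge 0.6148108819178246
plate top point [ 511.06868085 -326.7053619     9.        ] left [ 482.39352405 -355.56235077    9.        ] right [ 541.54794876 -354.86767553    9.        ]
(array([ 510.63887212, -360.08284685,    6.55315804]), [0.7, 0.7])
[ 529.3924423  -329.99190544  137.7845986 ] [-3.14148495e+00 -3.61930886e-04  1.60395408e+00]
```

The grey cap's centre is at about (511.9, −357), with its x axis at about 0.55 rad. I'm turning above it and re-measuring.

Call:
{"name": "step_arm", "arguments": {
  "moves": [
    [[0,0,0.9],[-0.132,-0.092,0.14],1],
    [[0,0,0.9],[-0.132,-0.092,0.14],1],
    [[0,0,0.9],[-0.132,-0.092,0.14],1],
    [[0,0,0.9],[-0.132,-0.092,0.14],1],
    [[0,0,0.9],[-0.132,-0.092,0.14],1]
  ]
}}

```text
clock: 17.95
eef_pos: [512.1, -356.9, 109.9]
tcp_rot: [3.142, -0.0, 0.892]
contact_force: [-0.6, -0.5, -0.7]
opening: 0.998
grasp_force: 0.0
```

Call:
{"name": "step_arm", "arguments": {
  "moves": [
    [[0,0,0.43],[0,0,0],1],
    [[0,0,0.43],[0,0,0],1],
    [[0,0,0.43],[0,0,0],1],
    [[0,0,0.43],[0,0,0],1]
  ]
}}

```text
clock: 18.35
eef_pos: [512.2, -357.0, 110.0]
tcp_rot: [3.141, -0.0, 0.56]
contact_force: [-0.4, 0.3, -0.2]
opening: 1.004
grasp_force: 0.0
```

```bash
python3 - <<'E'
from h import *
look('w10',['cap','cap_slot'])
s=telemetry.sense(); print(s['clock'],s['eef_pos'],s['tcp_rot'],s['qpos'])
c,im,d=load('w10'); px=proj(c,(512,-357,15)); print(px)
x,y=map(int,px)
I=cv2.imread('pics/w10.png'); cv2.imwrite('pics/w10c.png',cv2.resize(I[y-60:y+60,x-60:x+60],None,fx=5,fy=5,interpolation=cv2.INTER_CUBIC)); print(x-60,y-60)
E
```

```text
cap [([190.2, 187.9], 0.88, [464.0, -260.0]), ([320.1, 195.5], 0.65, [517.0, -358.0])]
cap_slot [([317.3, 194.0], 0.6, [517.0, -355.0]), ([187.0, 185.4], 0.58, [465.0, -257.0])]
18.5 [ 512.0178756  -357.536727    109.89010368] [ 3.14142181e+00 -6.55515897e-05  5.60716094e-01] [-6.11975836e-01  4.84767226e-01  1.73140617e+00 -7.26984189e-06
  9.25236363e-01  3.98108776e-01]
[316.25329067 198.0586657 ]
256 138
```

View pics/w10c.png

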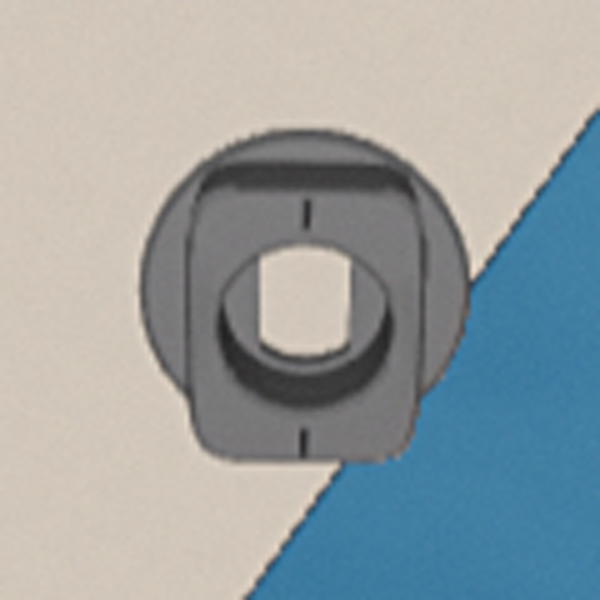

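```bash
python3 - <<'E'
from h import *
c,im,d=load('w10'); f=lambda x,y,z: onz(c,(256+x/5,138+y/5),z)[:2]
a=f(304,444,27);b=f(307,214,27); print((a+b)/2,np.linalg.norm(b-a),np.arctan2(*(b-a)[::-1]))
p=f(304.5,130,9); print('plate',p-30*np.array([np.cos(.56),np.sin(.56)]))
a=f(188,300,27);b=f(423,300,27);print(np.linalg.norm(b-a))
E
```

```text
[ 511.13225422 -358.36445114] 41.1433884351306 0.547815085938586
plate [ 511.50215889 -358.00608133]
39.08545393546764
```

Call:
{"name": "step_arm", "arguments": {
  "moves": [
    [[0,0,0.015],[-0.005,0.001,0.2],1],
    [[0,0,0.015],[-0.005,0.001,0.38],1],
    [[0,0,0.015],[-0.005,0.001,0.47],1],
    [[0,0,0.015],[-0.005,0.001,0.49],0.2],
    [[0,0,0.015],[-0.005,0.001,0.49],-0.3],
    [[0,0,0.015],[-0.005,0.001,0.49],-0.4],
    [[0,0,0.015],[-0.005,0.001,0.49],-0.4],
    [[0,0,0.015],[-0.005,0.001,0.49],-0.4]
  ],
  "squeeze": 60
}}

```text
clock: 19.3
eef_pos: [512.2, -359.7, 13.4]
tcp_rot: [3.139, -0.001, 0.547]
contact_force: [0.8, -0.1, 5.6]
opening: 0.446
grasp_force: 61.0
```

Call:
{"name": "step_arm", "arguments": {
  "moves": [
    [[0,0,0],[0,0,0],-0.4],
    [[0,0,0],[0,0,0],-0.4]
  ]
}}

```text
clock: 19.5
eef_pos: [512.1, -359.7, 13.3]
tcp_rot: [3.139, -0.001, 0.547]
contact_force: [1.2, -0.0, 7.9]
opening: 0.45
grasp_force: 61.2
```

Call:
{"name": "step_arm", "arguments": {
  "moves": [
    [[0,0,0],[0,0,-0.15],-0.4],
    [[0,0,0],[0,0,-0.4],-0.4],
    [[0,0,0],[0,0,-0.65],-0.4],
    [[0,0,0.656],[0.1,-0.2,-0.68],-0.4],
    [[0,0,0.656],[0.2,-0.4,-0.68],-0.4],
    [[0,0,0.656],[0.3,-0.6,-0.68],-0.4],
    [[0,0,0.656],[0.4,-0.8,-0.68],-0.4],
    [[0,0,0.656],[0.5,-1,-0.68],-0.4]
  ]
}}

```text
clock: 20.3
eef_pos: [491.9, -134.5, 148.1]
tcp_rot: [3.141, -0.001, 0.029]
contact_force: [0.9, -0.0, -2.0]
opening: 0.448
grasp_force: 61.2
```

Call:
{"name": "step_arm", "arguments": {
  "moves": [
    [[0,0,0],[-0.02,-0.2,0],-0.4],
    [[0,0,0],[-0.05,-0.42,0],-0.4],
    [[0,0,0],[-0.055,-0.64,0],-0.4],
    [[0,0,0],[-0.055,-0.84,0],-0.4],
    [[0,0,0],[-0.055,-1,0],-0.4],
    [[0,0,0],[-0.055,-1,0],-0.4]
  ]
}}

```text
clock: 20.9
eef_pos: [475.0, 66.6, 148.1]
tcp_rot: [-3.141, -0.001, 0.034]
contact_force: [0.2, 0.1, -1.8]
opening: 0.45
grasp_force: 61.2
```

Call:
{"name": "step_arm", "arguments": {
  "moves": [
    [[0,0,0],[0,-0.18,0],-0.4],
    [[0,0,0],[0,-0.18,0],-0.4],
    [[0,0,0],[0,-0.18,0],-0.4],
    [[0,0,0],[0,-0.18,0],-0.4]
  ]
}}

```text
clock: 21.3
eef_pos: [474.0, 98.6, 147.7]
tcp_rot: [3.141, 0.0, 0.031]
contact_force: [0.7, -0.5, -1.5]
opening: 0.45
grasp_force: 61.4
```

```bash
python3 - <<'E'
from h import *
look('w11',['post_head','cap_slot','transformer','terminals'])
s=telemetry.sense(); print(s['clock'],s['eef_pos'],s['tcp_rot'],s['qpos'],s['opening'],s['contact_force'])
c,im,d=load('w11'); print('post proj',proj(c,(534.65,99,71)),proj(c,(534.65,99,48)))
p=s['eef_pos']; print('tcp',proj(c,p), 'hub top c',proj(c,p+[0,0,13.7]))
I=cv2.imread('pics/w11.png'); cv2.imwrite('pics/w11c.png',cv2.resize(I[110:310,220:420],None,fx=3,fy=3,interpolation=cv2.INTER_CUBIC))
E
```

```text
post_head [([317.1, 130.0], 0.55, [529.0, 99.0])]
cap_slot [([466.3, 174.6], 0.92, [491.0, -48.0]), ([313.0, 246.6], 0.9, [408.0, 100.0])]
transformer []
terminals [([269.7, 127.0], 0.68, [530.0, 143.0])]
21.55 [474.12734041  98.77901948 147.66522792] [3.14148711e+00 6.47694073e-05 3.03442992e-02] [ 2.02368949e-01  2.41242787e-01  2.00663255e+00 -1.19181136e-04
  8.93799205e-01  1.74289564e+00] 0.45059754848452127 [-0.51263572  0.45025176 -1.34666885]
post proj [317.79335504 129.58625103] [317.62828809 126.67773738]
tcp [315.51582387 253.58047585] hub top c [315.47360441 267.14974306]
```

View pics/w11c.png

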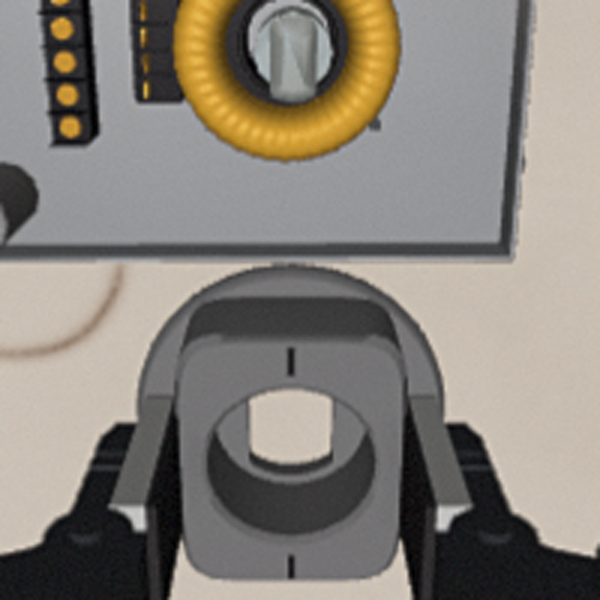

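The transformer lies over the seat with its block facing the strip, and the cap is held square with its x along the chassis x. Next I'm measuring the cap's in-hand offset.

```bash
python3 - <<'E'
from h import *
c,im,d=load('w11'); f=lambda x,y,z: onz(c,(220+x/3,110+y/3),z)[:2]
a=f(291,361,161.4);b=f(291,567,161.4); print('marks',(a+b)/2,np.linalg.norm(b-a),np.arctan2(*(a-b)[::-1]))
print('slot sides',f(249,430,143.4),f(333,430,143.4)); print('plate front',f(291,266,143.4)-[30,0.9])
print('head top',f(293,40,71), 'circle neck')
E
```

```text
marks [474.69150181  98.0059353 ] 41.02871726659205 0.03144081170682542
slot sides [471.58313722 105.96676375] [472.06773415  89.74535281]
plate front [475.40731522  98.01273758]
head top [539.20543612  99.24119895] circle neck
```

Call:
{"name": "step_arm", "arguments": {
  "moves": [
    [[0,0,0],[0.15,0.003,0.1],-0.4],
    [[0,0,0],[0.298,0.005,0.2],-0.4],
    [[0,0,0],[0.298,0.005,0.25],-0.4],
    [[0,0,0],[0.298,0.005,0.25],-0.4],
    [[0,0,0],[0.298,0.005,0.28],-0.4],
    [[0,0,0],[0.298,0.005,0.31],-0.4],
    [[0,0,0],[0.298,0.005,0.34],-0.4],
    [[0,0,0],[0.298,0.005,0.34],-0.4]
  ]
}}

```text
clock: 22.35
eef_pos: [533.0, 100.3, 79.2]
tcp_rot: [3.141, 0.001, 0.031]
contact_force: [-0.7, -0.3, -1.8]
opening: 0.449
grasp_force: 61.4
```

Call:
{"name": "step_arm", "arguments": {
  "moves": [
    [[0,0,0],[0.002,-0.002,0.02],-0.4],
    [[0,0,0],[0.002,-0.002,0.035],-0.4],
    [[0,0,0],[0.002,-0.002,0.05],-0.4],
    [[0,0,0],[0.002,-0.002,0.05],-0.4]
  ]
}}

```text
clock: 22.75
eef_pos: [533.8, 100.7, 69.3]
tcp_rot: [3.142, 0.001, 0.031]
contact_force: [-0.7, 0.3, -1.3]
opening: 0.451
grasp_force: 61.4
```

Call:
{"name": "step_arm", "arguments": {
  "moves": [
    [[0,0,0],[0,0.003,0.01],-0.4],
    [[0,0,0],[0,0.003,0.02],-0.4],
    [[0,0,0],[0,0.003,0.028],-0.4],
    [[0,0,0],[0,0.003,0.034],-0.4],
    [[0,0,0],[0,0.003,0.034],-0.4]
  ]
}}

```text
clock: 23.25
eef_pos: [534.1, 100.1, 63.4]
tcp_rot: [3.142, 0.0, 0.031]
contact_force: [-2.8, -0.5, 7.1]
opening: 0.451
grasp_force: 62.3
```

The cap is home: TCP 63.4 matches the expected 63.3, with contact felt. I'm unloading slightly and turning a quarter turn.

Call:
{"name": "step_arm", "arguments": {
  "moves": [
    [[0,0,0],[0,0,-0.008],-0.4],
    [[0,0,-0.19],[0,0,-0.008],-0.4],
    [[0,0,-0.38],[0,0,-0.008],-0.4],
    [[0,0,-0.57],[0,0,-0.008],-0.4],
    [[0,0,-0.76],[0,0,-0.008],-0.4],
    [[0,0,-0.95],[0,0,-0.008],-0.4],
    [[0,0,-1],[0,0,-0.008],-0.4],
    [[0,0,-1],[0,0,-0.008],-0.4]
  ]
}}

```text
clock: 24.05
eef_pos: [534.1, 100.1, 64.4]
tcp_rot: [3.142, -0.0, 0.817]
contact_force: [-0.3, -0.6, -0.8]
opening: 0.453
grasp_force: 61.4
```

Call:
{"name": "step_arm", "arguments": {
  "moves": [
    [[0,0,-0.19],[0,0,0],-0.4],
    [[0,0,-0.38],[0,0,0],-0.4],
    [[0,0,-0.57],[0,0,0],-0.4],
    [[0,0,-0.76],[0,0,0],-0.4],
    [[0,0,-0.95],[0,0,0],-0.4],
    [[0,0,-1],[0,0,0],-0.4],
    [[0,0,-1],[0,0,0.003],-0.4],
    [[0,0,-1],[0,0,0.007],-0.4]
  ]
}}

```text
clock: 24.85
eef_pos: [534.2, 100.1, 63.4]
tcp_rot: [3.141, 0.0, 1.6]
contact_force: [-3.6, 0.2, 14.4]
opening: 0.453
grasp_force: 63.2
```

Call:
{"name": "step_arm", "arguments": {
  "moves": [
    [[0,0,0],[0,0,-0.003],0.2],
    [[0,0,0],[0,0,-0.003],0.4],
    [[0,0,0],[0,0,-0.003],0.5],
    [[0,0,0],[0,0,-0.1],0.5],
    [[0,0,0],[0,0,-0.3],0.5],
    [[0,0,0],[-0.2,0,-0.45],0.5],
    [[0,0,0],[-0.3,0,-0.5],0.5],
    [[0,0,0],[-0.3,0,-0.5],0.5]
  ]
}}

```text
clock: 25.65
eef_pos: [537.3, 38.4, 165.1]
tcp_rot: [3.138, 0.0, 1.6]
contact_force: [0.4, 0.7, 0.2]
opening: 0.752
grasp_force: 0.0
```

```bash
python3 - <<'E'
from h import *
look('w12',['cap','cap_slot','terminals','transformer','seat'])
s=telemetry.sense(); print(s['clock'],s['eef_pos'],s['tcp_rot'],s['contact_force'])
c,im,d=load('w12'); x,y=map(int,proj(c,(534.6,99,60))); y=max(y,75); print(x,y)
I=cv2.imread('pics/w12.png'); cv2.imwrite('pics/w12c.png',cv2.resize(I[y-75:y+75,x-75:x+75],None,fx=4,fy=4,interpolation=cv2.INTER_CUBIC))
for n,z in [('cap_slot',59),('terminals',39)]:
    if d[n]: print(n,onz(c,d[n][0][0],z))
E
```

```text
cap [([317.2, 123.4], 0.89, [536.0, 98.0]), ([274.9, 246.2], 0.64, [492.0, -38.0]), ([315.5, 122.0], 0.41, [534.0, 99.0])]
cap_slot [([313.4, 121.1], 0.75, [532.0, 100.0]), ([275.2, 251.9], 0.72, [493.0, -45.0])]
terminals [([318.4, 72.2], 0.62, [536.0, 144.0])]
transformer [([311.7, 123.2], 0.25, [531.0, 98.0])]
seat []
25.95 [535.41212862  40.91322062 162.16064455] [-3.13995708e+00 -1.09434360e-04  1.60285614e+00] [0.26306626 0.44682188 0.82360662]
315 126
cap_slot [532.56856759 102.9137949   59.        ]
terminals [535.75561975 142.68503734  39.        ]
```

View pics/w12c.png

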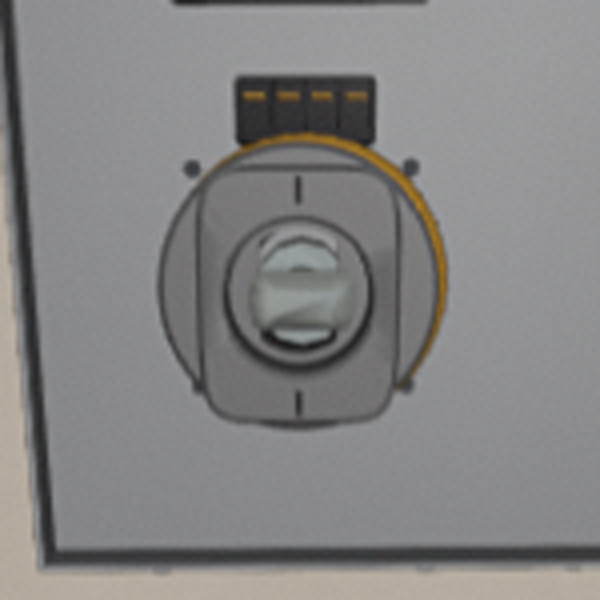

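The crop shows the cap flat on the transformer, with the head (300,295) lying across its slot (marks at (298,190) and (298,403)). The block at (305,108) faces the terminal strip. I'm handing in.

```bash
python3 -c "
from rig import r
print(r.sign_off())"
```

```text
the job is handed in; nothing more can be done
None
```

The seat, the transformer (terminal block facing the strip) and the cap (locked with a quarter turn) are mounted on the post in the order asked. The job was handed in at about 26 s, and the last picture shows the post's head lying across the cap's slot.

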